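# Set out the bench for a rapid-test run

### The job

Set out the bench for a test run. On the white strip between the sample rack and the card reader, stand the orange-capped bottle inside the ring next to the blue sample rack and the green-capped bottle inside the ring next to the beige reader; press the white test cartridge, red edge up, fully down into the reader's black spring clip, centred in it, and put the lilac lid squarely on top of the teal tip box, fully down. Let go of everything, do not knock a bottle over at any time, and leave the glass beaker where it is.

Things in the scene. Friction and masses are not known exactly. Their poses are not given: they have to be found in the camera images.
- strip: White plastic strip fixed on the bench, 90 (x) by 200 (y) by 3 mm thick, carrying two printed blue rings of 70 mm diameter, centred at y = +50 and y = -50 mm on its long axis. Origin: centre of its underside, on the bench. The rack stands off one end and the reader off the other; which is at which end changes.
- rack: Blue sample-tube rack, fixed, 90 x 90 mm, 45 mm high, with nine blue-capped tubes rising to 85 mm. Origin: centre of its underside, 165 mm from the strip's centre in line with the strip's long axis. Not handled.
- reader: Beige card reader, fixed, 110 (x) x 90 (y) x 30 mm high; origin: centre of underside, 165 mm from the strip's centre. On its top (clip floor, z = 30 mm) stand two black sprung jaws, 50 mm long in x, closing in y on y = 0: 5 mm gap at rest, 19 mm high, flared 45 deg to an 18 mm mouth. Each gives up to 7 mm at 2 N plus 0.6 N/mm; pressing in takes 5 to 15 N. Home = cartridge edge on the clip floor.
- tipbox: Teal pipette-tip box, fixed, 104 (x) by 72 (y) mm, 50 mm high, flat top with white tip ends. Origin: centre of its underside.
- stand: Grey slotted holder, fixed, 76 (x) by 36 (y) mm, 26 mm high, with a slot 10 mm wide along x, its floor 4 mm up; the cartridge stands in it at the start. Origin: centre of its underside.
- orange_bottle: White bottle with orange cap and orange band, loose, 110 g nominal, upright; round body 44 mm diameter up to 72 mm height, cap 30 mm diameter from 75 to 95 mm (top). Origin: centre of its underside.
- green_bottle: White bottle with green cap and green band; same shape, size and origin as the orange-capped one.
- cartridge: White test cartridge, a plate 60 mm long (x), 8 mm thick (y), 65 mm high (z), 35 g, standing on edge in the holder; red upper edge; its lowest 6 mm are only 4 mm thick. Origin: centre of its lower edge. The two faces are alike, either way round is right.
- lid: Lilac lid of the tip box, right way up on the bench, 70 g: 118 (x) x 86 (y) x 21 mm high, walls 3 mm, hollow below (inside 112 x 80, 18 mm deep), with a violet grip rib on top 70 mm long (x), 14 mm thick (y), from 21 to 47 mm height. Origin: centre of its lower rim plane. When home, its origin is 32 mm above the tip box origin.
- beaker: Small glass beaker, loose, 68 mm diameter, 85 mm high. Origin: centre of its underside. A bystander: leave it alone.
Mind the look-alikes: they are no part of the job. Leave any yellow look-alike of the tipbox alone.

How it is judged:
By the outcome, as a careful person would: the job done as asked, in the order asked, and still so for the second after the job is handed in, with the robot touching nothing.
It also fails if it takes over 93 s, if anything falls off the work surface, if the arm or the gripper's body presses on something with over 40 N, if the wrist force passes 120 N, or if a joint passes its speed limit or range.

### The arm

A 6-joint arm with a two-finger parallel gripper is mounted at the origin on the work surface. World frame = base frame: x ahead of the robot, y to its left, z up, the work surface at z = 0. Lengths are in m, angles in rad, forces in N, time in s.
With the tool pointing down it reaches from about 0.275 to 0.825 m from the base axis. Payload 4.9 kg.
Tool frame: the origin (TCP) lies on the centre line of the jaws, within the pads' length; the fingertips stand 8 mm ahead of it and the grasp point (between the pads) lies 11 mm behind it; x points along the fingers, y is the direction in which the jaws open and shut, and the axes are right-handed (so a half turn about x gives the same grasp; the last joint's range is limited). The gripper opens to 85 mm and grips with 20 to 120 N. Pads are 22 mm wide; open, the fingers measure 114 mm over their backs; the gripper's body (76 mm by 85 mm) begins 54 mm behind the grasp point. The pads swing forward as they close: fully open they stand 13 mm farther back than shut.
Start: joints at [-1.436, 0.326, -0.193, 1.052, 0, 1.437], TCP at [0.146, -0.53, 0.239] pointing down, gripper open.
Joint ranges: [-2.65, 2.65], [-0.97, 1.79], [-1.3, 1.35], [-1.93, 2.1], [-1.47, 1.37], [-3.14, 3.14]. Speed limits (rad/s): [2.57, 2.57, 3.14, 3.14, 3.14, 3.14].

### API

Orientations are given as [roll, pitch, yaw] about the fixed x, y, z axes, in that order (R = Rz(yaw) Ry(pitch) Rx(roll)).
In Python, from workcell import arm gives the robot as it stands.
- The arm moves only by the shell command python3 -m jog 'ROWS' [FORCE]. ROWS is JSON, a list of rows, each a list of 3 entries, a list of its own where there are three numbers: the shift along the tool's x, y, z in cm, then the turn, a rotation vector about the tool's x, y, z in degrees, then the finger opening in cm, from 0 to 8.54. In form: [[[dx, dy, dz], [ax, ay, az], hand], ...]. A call has 1 to 12 rows; each row shifts and turns the commanded pose from where the row before left it, along the tool's axes as they then stand; what a row does not reach is not made up. A row lasts 1/12 s, in which the tool goes at most 41.7 mm and 7.16 degrees, less where a joint would pass 70% of its speed; a pose out of reach is approached as far as the arm can. A call is refused whole if a number of a shift passes 4.17 or a number of a turn 7.16, either way. A call with a gripper value outside its range is refused whole. The fingers move at their own pace and stop on an object; FORCE is the grip in N (left out, the last holds). Time passes only in rows, so rows that do not move let the fingers close. It gives the time, the measured TCP pose, the force and the opening at its end, in the units of the state.
- arm.get_obs(): the state, without advancing time (a new reading comes with each control period).
- arm.camera(name): name is "side" or "top" or "wrist"; returns a dict with "image" (480x640x3 uint8, red, green, blue), "camera_matrix" (3x3 intrinsics, pixels), "rvec" (rotation vector, rad) and "tvec" (3), from world to camera coordinates, as OpenCV has them. Camera axes: x right, y down, z forward; pixel columns grow to the right and rows downward; lengths in m; the calibration is good to about 2 mm. A picture is of the moment at which its call begins. There is no depth.
- arm.job_done(): hands the job in, once; it reports no verdict.
Trained networks look in the newest picture that a camera, given by its name, has taken for a name from the list of things; names that differ only in an ending like _2 or _b are one class to them, and where a whole thing is asked for, a point or a joint stands for the part that bears it (a point fixed in the world has none). Each returns a list of dicts, best first, with "conf" (0 to 1); they miss things now and then, are a little off and sometimes report something else, mostly with a low value. They report only what shows in the picture. A call takes as long as a camera call. They do not tell look-alikes from the thing itself.
- arm.look_for(label, camera): "at" ([x, y, z] in m, in world coordinates, good to about 4 mm: the middle of the surface that is visible of it).
- arm.silhouettes(label, camera): "pixels" (480x640 bool, what is visible of it).
The state is a dict: "t": time; "qpos": joint angles; "joint_velocities": joint speeds; "effort": joint torques, N m; "position": TCP position; "orientation": TCP orientation; "wrist_force": force on the tool from outside, world axes, zero at the start; "torque": the same for the moment, N m; "gripper_width": opening from 0.0 (shut) to 1.0 (fully open).
Only numpy, scipy, OpenCV 4.12 (cv2) and the standard library are available. Lean on these libraries where they do the work, as an engineer would, in place of code of your own. Each camera call takes 0.05 s, during which the arm holds its last target. There are 200 camera calls.

## Working session

There is one attempt and no reset: what is moved stays moved. The work goes in short steps, Python scripts to look and compute and a shell command to move; the robot and the scene stay as the last step left them, time stands still between calls to the robot, and variables do not carry over. Pictures are saved under pics/ and viewed, about 12 in all and at most 16, crops included, and the job is handed in when it is done.

```bash
ls; mkdir -p pics; cat > h.py <<'E'
from workcell import arm
import numpy as np, cv2
from scipy.spatial.transform import Rotation as R
def cam(n,f=None):
    c=arm.camera(n)
    if f: cv2.imwrite('pics/'+f,c['image'][:,:,::-1])
    return c
def ray(c,u,v,z):
    "pixel -> world point on plane z"
    Rm=cv2.Rodrigues(np.array(c['rvec'],float))[0]; t=np.array(c['tvec'],float).ravel()
    d=Rm.T@np.linalg.solve(c['camera_matrix'],[u,v,1]); o=-Rm.T@t
    return o+d*(z-o[2])/d[2]
def proj(c,P):
    return cv2.projectPoints(np.array(P,float).reshape(-1,3),np.array(c['rvec'],float),np.array(c['tvec'],float),c['camera_matrix'],None)[0].reshape(-1,2)
def rect(m):
    m=m.astype(np.uint8); cs=cv2.findContours(m,cv2.RETR_EXTERNAL,cv2.CHAIN_APPROX_NONE)[0]
    return cv2.minAreaRect(max(cs,key=cv2.contourArea))
E
python3 - <<'E'
from h import *
o=arm.get_obs(); print({k:np.round(v,3).tolist() for k,v in o.items()})
for n in ['top','side']:
    c=cam(n,n+'0.png'); print(n,np.round(ray(c,320,240,0),3), np.round(c['tvec'],3).tolist())
    for l in ['strip','rack','reader','tipbox','stand','orange_bottle','green_bottle','cartridge','lid','beaker']:
        print(l,[(np.round(d['at'],3).tolist(),round(d['conf'],2)) for d in arm.look_for(l,n)])
E
```

```text
pics
{'t': 0.0, 'qpos': [-1.436, 0.327, -0.194, 1.052, -0.0, 1.437], 'joint_velocities': [0.001, -0.001, -0.0, 0.0, -0.0, -0.001], 'effort': [-0.0, -44.34, 26.244, 0.016, -0.0, -0.0], 'position': [0.146, -0.53, 0.238], 'orientation': [-1.698, 1.569, 1.712], 'wrist_force': [-0.266, 0.466, 0.653], 'torque': [0.016, -0.07, 0.013], 'gripper_width': 1.003}
top [0.451 0.069 0.   ] [0.061, 0.444, 1.287]
strip [([0.626, 0.019, 0.003], 0.57)]
rack [([0.63, -0.137, 0.052], 0.7)]
reader [([0.608, 0.18, 0.028], 0.66)]
tipbox [([0.418, 0.298, 0.049], 0.88), ([0.242, 0.444, 0.052], 0.81), ([0.408, 0.442, 0.049], 0.72), ([0.258, 0.288, 0.052], 0.57)]
stand [([0.425, -0.284, 0.061], 0.64), ([0.418, -0.272, 0.022], 0.57)]
orange_bottle [([0.419, -0.123, 0.076], 0.88)]
green_bottle [([0.439, 0.146, 0.076], 0.75)]
cartridge [([0.426, -0.281, 0.063], 0.82)]
lid [([0.418, -0.007, 0.02], 0.82)]
beaker [([0.426, -0.278, 0.061], 0.35)]
side [0.557 0.026 0.   ] [0.384, 0.19, 0.812]
strip [([0.617, 0.017, 0.003], 0.7)]
rack [([0.608, -0.118, 0.045], 0.66), ([0.424, -0.275, 0.05], 0.31)]
reader [([0.59, 0.192, 0.025], 0.78)]
tipbox [([0.245, 0.305, 0.048], 0.91), ([0.4, 0.314, 0.047], 0.73), ([0.376, 0.458, 0.051], 0.56)]
stand [([0.419, -0.268, 0.019], 0.84)]
orange_bottle [([0.414, -0.117, 0.05], 0.72)]
green_bottle [([0.43, 0.161, 0.052], 0.86)]
cartridge [([0.426, -0.278, 0.049], 0.67)]
lid [([0.408, 0.006, 0.023], 0.75)]
beaker [([0.629, 0.448, 0.059], 0.83)]
```

View pics/top0.png

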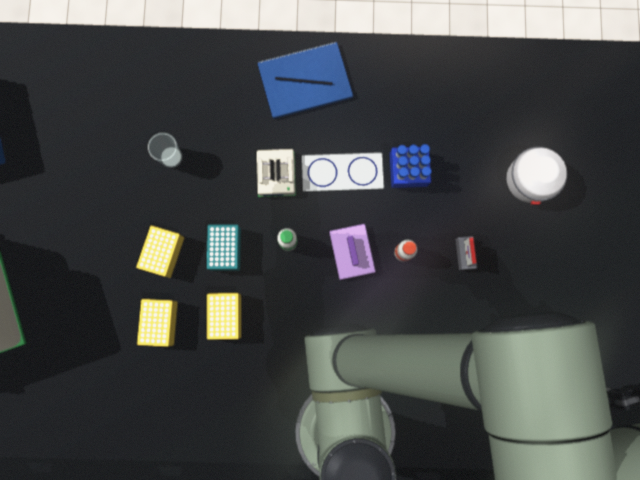

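View pics/side0.png

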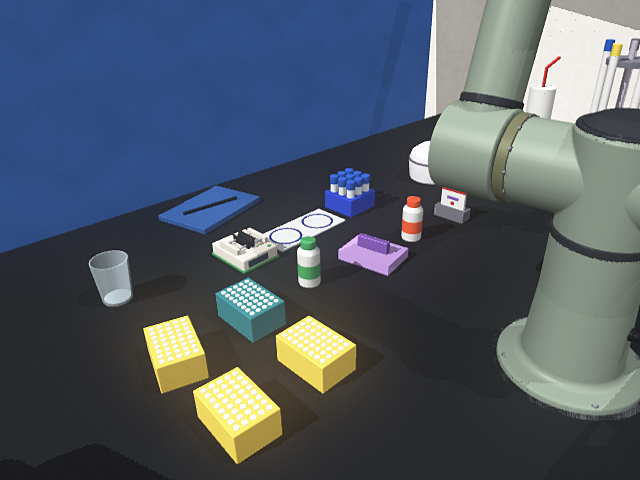

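```bash
python3 - <<'E'
from h import *
o=arm.get_obs(); print(np.round(R.from_euler('xyz',o['orientation']).as_matrix(),2))
c=cam('top'); 
H=dict(strip=.003,reader=.03,tipbox=.05,lid=.021,stand=.026,rack=.045,orange_bottle=.085,green_bottle=.085,cartridge=.065)
Z=c['image'].copy()
for l,h in H.items():
    for d in arm.silhouettes(l,'top'):
        r=rect(d['pixels']); b=cv2.boxPoints(r)
        P=np.array([ray(c,*p,h)[:2] for p in b]); e=P[1]-P[0]; f=P[2]-P[1]
        print(l,round(d['conf'],2),P.mean(0).round(4),'sides',round(np.hypot(*e),3),round(np.degrees(np.arctan2(e[1],e[0])),1),round(np.hypot(*f),3),round(np.degrees(np.arctan2(f[1],f[0])),1), np.array(r[0]).round())
# blue ring pixels
hsv=cv2.cvtColor(c['image'],cv2.COLOR_RGB2HSV)
m=cv2.inRange(hsv,(100,60,30),(130,255,255)); m[:,:300]=0;m[:,386:]=0;m[:148]=0;m[195:]=0
n,lab,st,ce=cv2.connectedComponentsWithStats(m)
for i in range(1,n):
    if st[i,4]>30:
        p=np.argwhere(lab==i)[:,::-1].astype(np.float32); (u,v),ax,_=cv2.fitEllipse(p); print('ring',u,v,ax,ray(c,u,v,.003).round(4),st[i])
cv2.imwrite('pics/top1.png',cv2.resize(c['image'][130:290,120:500,::-1],None,fx=2.1,fy=2.1,interpolation=cv2.INTER_CUBIC))
E
```

```text
[[ 0.    0.27 -0.96]
 [-0.   -0.96 -0.27]
 [-1.    0.   -0.  ]]
strip 0.68 [0.6242 0.0191] sides 0.2 -86.3 0.091 -177.5 [342. 172.]
reader 0.65 [0.6096 0.1837] sides 0.093 -88.3 0.115 -178.1 [275. 173.]
tipbox 0.88 [0.2594 0.2886] sides 0.077 -88.5 0.103 -177.4 [224. 316.]
tipbox 0.84 [0.2416 0.4423] sides 0.101 1.4 0.083 -91.1 [157. 323.]
tipbox 0.75 [0.4062 0.4448] sides 0.108 -16.2 0.087 -108.6 [160. 252.]
tipbox 0.69 [0.4204 0.2967] sides 0.078 -88.4 0.112 -177.4 [224. 248.]
tipbox 0.29 [ 0.4275 -0.2826] sides 0.026 -81.3 0.066 -173.6 [469. 251.]
tipbox 0.24 [0.6545 0.4476] sides 0.069 -29.4 0.093 -122.4 [166. 150.]
lid 0.98 [ 0.422  -0.0073] sides 0.091 -76.5 0.121 -167.5 [352. 252.]
lid 0.45 [ 0.6381 -0.148 ] sides 0.101 -84.6 0.105 -176.6 [410. 166.]
lid 0.15 [0.4252 0.3016] sides 0.112 3.1 0.08 -88.4 [224. 247.]
stand 0.69 [ 0.4218 -0.2734] sides 0.038 -65.6 0.079 -157.5 [462. 255.]
rack 0.77 [ 0.6324 -0.1436] sides 0.098 -88.3 0.105 179.9 [410. 166.]
orange_bottle 0.79 [ 0.4199 -0.1276] sides 0.053 -43.8 0.044 -134.4 [406. 251.]
green_bottle 0.61 [0.4384 0.146 ] sides 0.041 -88.4 0.049 -178.2 [287. 240.]
cartridge 0.82 [ 0.4247 -0.2796] sides 0.023 -81.3 0.063 -173.6 [469. 252.]
ring 361.8606262207031 170.57164001464844 (27.314680099487305, 28.83669090270996) [ 0.6289 -0.0306  0.003 ] [363 157  14  26  40]
ring 322.41668701171875 172.0614471435547 (27.41025733947754, 27.593185424804688) [0.6222 0.0678 0.003 ] [317 158  20  29  59]
```

```bash
cat >> h.py <<'E'
def to(x,y,z,yaw_deg=None):
    "cm shift in current tool axes to reach TCP (x,y,z); yaw of tool y axis"
    o=arm.get_obs(); Rm=R.from_euler('xyz',o['orientation']).as_matrix()
    yw=np.degrees(np.arctan2(Rm[1,1],Rm[0,1]))
    print('t',round(o['t'],2),'tcp',np.round(o['position'],4),'y-axis yaw',round(yw,2),'shift cm',np.round(Rm.T@(np.array([x,y,z])-o['position'])*100,2),'w',round(o['gripper_width'],3),'tilt',np.round(Rm[:,0],3),'F',np.round(o['wrist_force'],1), '' if yaw_deg is None else 'turn ax %.2f'%(-((yaw_deg-yw+90)%180-90)))
def lab(c,mask,zs):
    p=np.argwhere(mask)[:,::-1]; return ray(c,*p.mean(0),zs)
E
python3 -m jog '[[[0,0,0],[5.2,0,0],8.5],[[0,0,0],[5.2,0,0],8.5],[[0,0,0],[5.2,0,0],8.5]]' 40
python3 -m jog '[[[0,-3.36,-2.2],[0,0,0],8.5],[[0,-3.36,-2.2],[0,0,0],8.5],[[0,-3.36,-2.2],[0,0,0],8.5],[[0,-3.36,-2.2],[0,0,0],8.5],[[0,-3.36,-2.2],[0,0,0],8.5],[[0,-3.36,-2.2],[0,0,0],8.5],[[0,-3.36,-2.2],[0,0,0],8.5],[[0,-3.36,-2.2],[0,0,0],8.5],[[0,-3.36,-2.2],[0,0,0],8.5],[[0,-3.36,-2.2],[0,0,0],8.5],[[0,-3.36,-2.2],[0,0,0],8.5],[[0,0,0],[0,0,0],8.5]]'
python3 - <<'E'
from h import *
c=cam('wrist','w1.png'); to(.42,-.127,.238,-90)
print('cam pos',(-cv2.Rodrigues(np.array(c['rvec'],float))[0].T@np.array(c['tvec']).ravel()).round(3))
for l in ['orange_bottle','cartridge','stand','lid']: print(l,[(np.round(d['at'],3).tolist(),round(d['conf'],2)) for d in arm.look_for(l,'wrist')])
E
```

```text
t: 1.85
position: [0.1461, -0.5303, 0.2393]
orientation: [1.971, 1.571, -1.178]
wrist_force: [-0.2, 0.1, -0.5]
gripper_width: 0.995
t: 2.85
position: [0.3921, -0.156, 0.2396]
orientation: [-2.358, 1.568, 0.789]
wrist_force: [-0.6, 0.4, 0.2]
gripper_width: 0.998
t 2.9 tcp [ 0.3907 -0.1585  0.2395] y-axis yaw -89.76 shift cm [ 0.15 -3.14 -2.94] w 0.993 tilt [ 0.001  0.    -1.   ] F [-0.7 -0.4  0.1] turn ax 0.24
cam pos [ 0.465 -0.156  0.375]
orange_bottle [([0.433, -0.137, 0.086], 0.71)]
cartridge [([0.429, -0.284, 0.058], 0.84)]
stand [([0.434, -0.271, 0.025], 0.65)]
lid [([0.43, -0.008, 0.023], 0.78)]
```

View pics/w1.png

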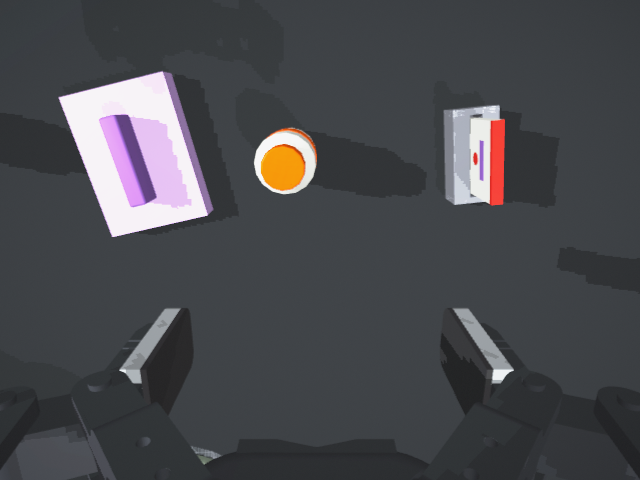

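View pics/top1.png

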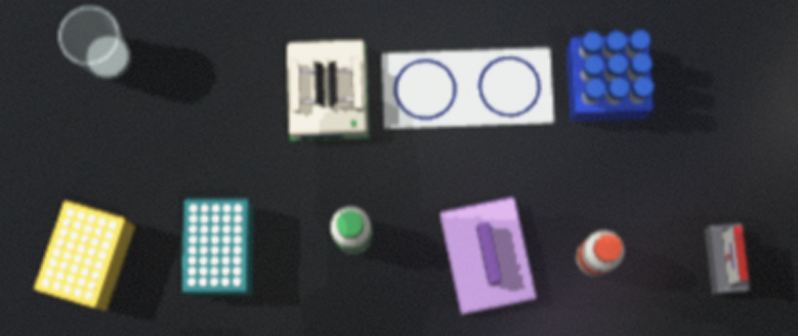

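```bash
python3 - <<'E'
from h import *
c=cam('wrist'); h=cv2.cvtColor(c['image'],cv2.COLOR_RGB2HSV)
def blob(lo,hi,z,roi,nm):
    m=cv2.inRange(h,lo,hi); k=np.zeros_like(m); x0,y0,x1,y1=roi; k[y0:y1,x0:x1]=m[y0:y1,x0:x1]
    r=rect(k>0); P=np.array([ray(c,*p,z)[:2] for p in cv2.boxPoints(r)]); e=P[1]-P[0]; f=P[2]-P[1]
    print(nm,P.mean(0).round(4),np.hypot(*e).round(4),np.degrees(np.arctan2(e[1],e[0])).round(1),np.hypot(*f).round(4),np.degrees(np.arctan2(f[1],f[0])).round(1))
    return k
blob((10,150,200),(25,255,255),.095,(250,140,320,200),'cap')
blob((0,150,100),(8,255,255),.069,(480,100,520,220),'redtop(z .069)')
for l,z in [('stand',.026),('lid',.021),('cartridge',.069)]:
    d=arm.silhouettes(l,'wrist')[0]; P=np.array([ray(c,*p,z)[:2] for p in cv2.boxPoints(rect(d['pixels']))]); e=P[1]-P[0]; f=P[2]-P[1]
    print(l,P.mean(0).round(4),np.hypot(*e).round(4),np.degrees(np.arctan2(e[1],e[0])).round(1),np.hypot(*f).round(4),np.degrees(np.arctan2(f[1],f[0])).round(1))
for u,v,z in [(444,110,.026),(499,105,.026),(447,205,.026),(490,120,.069),(504,120,.069),(490,203,.069),(504,204,.069),(60,97,.021),(163,71,.021),(207,214,.021),(113,236,.021),(103,117,.047),(127,115,.047),(131,205,.047),(155,196,.047)]: print(u,v,ray(c,u,v,z).round(4))
to(.42,-.127,.238)
E
```

```text
cap [ 0.4257 -0.1335] 0.0276 -90.4 0.0291 178.7
redtop(z .069) [ 0.4264 -0.284 ] 0.0089 -90.4 0.0614 -173.4
stand [ 0.4259 -0.2816] 0.0436 -89.2 0.0802 -172.3
lid [ 0.4223 -0.0088] 0.092 -73.0 0.1223 -165.5
cartridge [ 0.4265 -0.2773] 0.0234 -90.4 0.06 -173.4
444 110 [ 0.4571 -0.2631  0.026 ]
499 105 [ 0.4606 -0.3057  0.026 ]
447 205 [ 0.3808 -0.2717  0.026 ]
490 120 [ 0.4509 -0.2831  0.069 ]
504 120 [ 0.4508 -0.2927  0.069 ]
490 203 [ 0.3922 -0.2896  0.069 ]
504 204 [ 0.3913 -0.3     0.069 ]
60 97 [0.4688 0.039  0.021 ]
163 71 [ 0.4875 -0.0443  0.021 ]
207 214 [ 0.3731 -0.0692  0.021 ]
113 236 [0.354  0.0138 0.021 ]
103 117 [ 0.454  -0.0051  0.047 ]
127 115 [ 0.4553 -0.023   0.047 ]
131 205 [ 0.3873 -0.017   0.047 ]
155 196 [ 0.3943 -0.0367  0.047 ]
t 3.3 tcp [ 0.3888 -0.1627  0.2393] y-axis yaw -90.36 shift cm [ 0.13 -3.59 -3.09] w 0.997 tilt [-0. -0. -1.] F [-0.5  0.4  0.5]
```

```bash

python3 -m jog '[[[0,-2.9,-2],[0,0,0],8.5],[[0,0,-1.5],[0,0,0],8.5],[[4,0,0],[0,0,0],8.5],[[4,0,0],[0,0,0],8.5],[[4,0,0],[0,0,0],8.5],[[3,0,0],[0,0,0],8.5],[[2.5,0,0],[0,0,0],8.5],[[2.2,0,0],[0,0,0],8.5],[[0,0,0],[0,0,0],8.5],[[0,0,0],[0,0,0],8.5]]'
python3 -m jog '[[[0,0,0],[0,0,0],6],[[0,0,0],[0,0,0],5],[[0,0,0],[0,0,0],4.6],[[0,0,0],[0,0,0],4.2],[[0,0,0],[0,0,0],3],[[0,0,0],[0,0,0],3],[[0,0,0],[0,0,0],3],[[0,0,0],[0,0,0],3]]' 40
python3 - <<'E'
from h import *
to(.625,-.03,.2); c=cam('wrist','w2.png'); c=cam('side','s2.png')
cv2.imwrite('pics/j2.png',np.hstack([cv2.resize(cv2.imread('pics/w2.png'),(400,300)),cv2.imread('pics/s2.png')[100:400,240:640]]))
E
```

```text
t: 4.13
position: [0.4233, -0.1328, 0.0417]
orientation: [-0.468, 1.568, 2.668]
wrist_force: [-0.6, -0.2, 0.3]
gripper_width: 0.991
t: 4.8
position: [0.4255, -0.1332, 0.0437]
orientation: [2.581, 1.568, -0.564]
wrist_force: [-1.4, 0.2, 6.8]
gripper_width: 0.503
t 4.8 tcp [ 0.4255 -0.1332  0.0437] y-axis yaw -90.2 shift cm [-15.59 -10.37 -19.95] w 0.503 tilt [ 0.002 -0.002 -1.   ] F [-1.4  0.2  6.8]
```

View pics/j2.png

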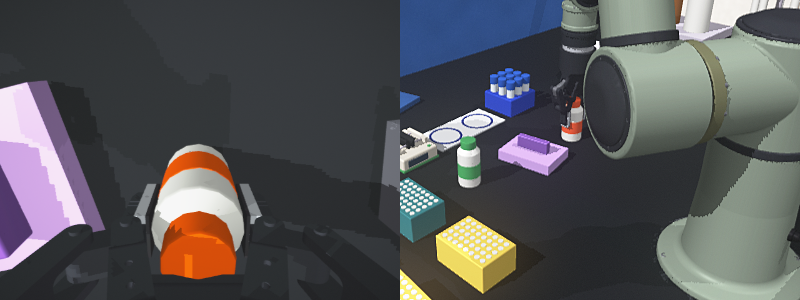

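```bash

python3 -m jog '[[[-1,0,0],[0,0,0],3],[[-3,0,0],[0,0,0],3],[[-4,0,0],[0,0,0],3],[[-4,0,0],[0,0,0],3],[[0,-1.1,-2.15],[0,0,0],3],[[0,-1.8,-3.6],[0,0,0],3],[[0,-1.8,-3.6],[0,0,0],3],[[0,-1.8,-3.6],[0,0,0],3],[[0,-1.8,-3.6],[0,0,0],3],[[0,-1.8,-3.6],[0,0,0],3],[[0,0,0],[0,0,0],3],[[0,0,0],[0,0,0],3]]'
python3 - <<'E'
from h import *
to(.627,-.031,.045); c=cam('wrist','w3.png'); t=cam('top','t3.png')
cv2.imwrite('pics/j3.png',np.hstack([cv2.resize(cv2.imread('pics/w3.png'),(400,300)),cv2.resize(cv2.imread('pics/t3.png')[110:260,220:420],(400,300))]))
for n in ['wrist','top']:
  for l in ['strip','reader']: print(n,l,[(np.round(d['at'],3).tolist(),round(d['conf'],2)) for d in arm.look_for(l,n)])
E
```

```text
t: 5.9
position: [0.6275, -0.0311, 0.1619]
orientation: [2.456, 1.571, -0.686]
wrist_force: [-0.5, 0.4, -0.8]
gripper_width: 0.5
t 5.9 tcp [ 0.6275 -0.0311  0.1619] y-axis yaw -90.05 shift cm [ 1.169e+01 -1.000e-02  5.000e-02] w 0.5 tilt [ 0. -0. -1.] F [-0.5  0.4 -0.8] 
wrist strip [([0.627, 0.026, 0.001], 0.58)]
wrist reader [([0.615, 0.144, 0.032], 0.91)]
top strip [([0.626, 0.068, 0.003], 0.91)]
top reader [([0.611, 0.184, 0.023], 0.87)]
```

View pics/j3.png

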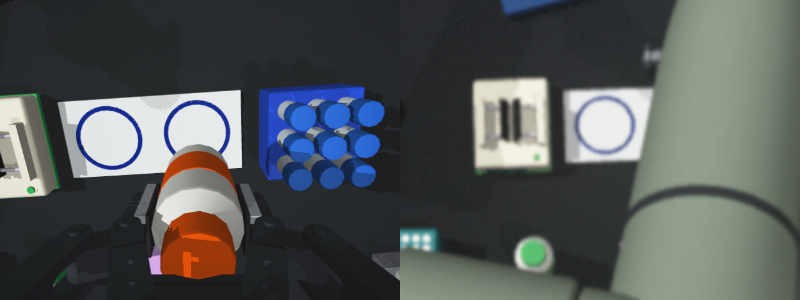

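```bash
python3 - <<'E'
from h import *
c=cam('wrist'); h=cv2.cvtColor(c['image'],cv2.COLOR_RGB2HSV)
m=cv2.inRange(h,(105,120,30),(130,255,255)); m[:,:110]=0; m[:,384:]=0
n,la,st,ce=cv2.connectedComponentsWithStats(m)
C=[]
for i in range(1,n):
    if st[i,4]>80:
        p=np.argwhere(la==i)[:,::-1].astype(float)
        W=np.array([ray(c,*q,.003)[:2] for q in p])
        A=np.c_[2*W,np.ones(len(W))]; s=np.linalg.lstsq(A,(W**2).sum(1),rcond=None)[0]
        print('circle',s[:2].round(4),'r',np.sqrt(s[2]+s[:2]@s[:2]).round(4),st[i])
d=arm.silhouettes('strip','wrist')[0]
for u,v in [(58*1.6,101*1.6),(241*1.6,90*1.6),(242*1.6,167*1.6),(75*1.6,178*1.6)]: print(ray(c,u,v,.003).round(4))
E
```

```text
circle [ 0.6269 -0.0299] r 0.0352 [ 260  157  105   90 1438]
circle [0.6205 0.0702] r 0.0352 [ 120  167  105  102 1868]
[0.6618 0.1203 0.003 ]
[ 0.6725 -0.0803  0.003 ]
[ 0.583  -0.0852  0.003 ]
[0.57   0.1144 0.003 ]
```

```bash

python3 -m jog '[[[4,0,0],[0,0,0],3],[[3.5,0,0],[0,0,0],3],[[2,0,0],[0,0,0],3],[[1.2,0,0],[0,0,0],3],[[0.5,0,0],[0,0,0],3],[[0.4,0,0],[0,0,0],3],[[0,0,0],[0,0,0],3],[[0,0,0],[0,0,0],3]]'
python3 -m jog '[[[0,0,0],[0,0,0],4.6],[[0,0,0],[0,0,0],5.2],[[0,0,0],[0,0,0],5.8],[[0,0,0],[0,0,0],6.2],[[0,0,0],[0,0,0],6.2],[[-2,0,0],[0,0,0],6.2],[[-3,0,0],[0,0,0],6.2],[[-4,0,0],[0,0,0],6.2],[[-4,0,0],[0,0,0],6.2],[[-3,0,0],[0,0,0],6.2],[[0,0,0],[0,0,0],8.5],[[0,0,0],[0,0,0],8.5]]'
python3 - <<'E'
from h import *
to(.44,.146,.2); 
c=cam('wrist','w4.png')
for l in ['orange_bottle','green_bottle','reader']: print(l,[(np.round(d['at'],3).tolist(),round(d['conf'],2)) for d in arm.look_for(l,'wrist')])
E
```

```text
t: 6.97
position: [0.6277, -0.0326, 0.0479]
orientation: [2.983, 1.568, -0.162]
wrist_force: [0.7, -0.2, -0.1]
gripper_width: 0.501
t: 7.97
position: [0.6279, -0.0325, 0.2089]
orientation: [2.983, 1.566, -0.162]
wrist_force: [0.3, 0.5, -0.0]
gripper_width: 0.981
t 7.97 tcp [ 0.6279 -0.0325  0.2089] y-axis yaw -90.19 shift cm [  0.78 -17.79  18.85] w 0.981 tilt [ 0.005 -0.001 -1.   ] F [ 0.3  0.5 -0. ] 
orange_bottle [([0.641, -0.032, 0.079], 0.98)]
green_bottle [([0.44, 0.142, 0.094], 0.56)]
reader [([0.615, 0.164, 0.03], 0.92)]
```

```bash

python3 -m jog '[[[-0.5,-1.1,1.4],[0,0,0],8.5],[[-0.5,-2.2,2.85],[0,0,0],8.5],[[-0.5,-2.2,2.85],[0,0,0],8.5],[[-0.5,-2.2,2.85],[0,0,0],8.5],[[-0.5,-2.2,2.85],[0,0,0],8.5],[[-0.5,-2.2,2.85],[0,0,0],8.5],[[0,-2.2,2.85],[0,0,0],8.5],[[0,-2.2,2.85],[0,0,0],8.5],[[0,-1.2,1.4],[0,0,0],8.5],[[0,0,0],[0,0,0],8.5],[[0,0,0],[0,0,0],8.5]]'
python3 - <<'E'
from h import *
c=cam('wrist','w5.png'); t=cam('top','t5.png'); h=cv2.cvtColor(c['image'],cv2.COLOR_RGB2HSV)
m=cv2.inRange(h,(45,80,60),(85,255,255)); r=rect(m>0); print(r, ray(c,*r[0],.095).round(4))
to(.44,.146,.042)
cv2.imwrite('pics/j5.png',np.hstack([cv2.resize(cv2.imread('pics/w5.png'),(400,300)),cv2.resize(cv2.imread('pics/t5.png')[110:260,220:420],(400,300))]))
E
```

```text
t: 9.08
position: [0.3986, 0.1021, 0.2366]
orientation: [-1.541, 1.538, 1.648]
wrist_force: [0.4, 1.3, 0.3]
gripper_width: 0.994
((255.5, 145.0), (46.0, 47.0), 90.0) [0.4447 0.148  0.095 ]
t 9.18 tcp [0.4001 0.1018 0.2368] y-axis yaw -87.31 shift cm [19.61 -3.58 -4.19] w 0.998 tilt [-0.002  0.033 -0.999] F [-0.3 -0.4 -0.8]
```

View pics/j5.png

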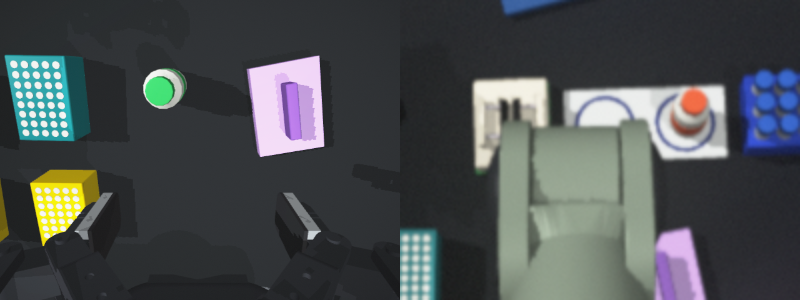

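```bash
python3 -m jog '[[[0,0,0],[0,0,0],8.5]]'; python3 - <<'E'
from h import *
o=arm.get_obs(); print(o['qpos'].round(3) if hasattr(o['qpos'],'round') else o['qpos']); to(.441,.147,.042,-90)
E
```

```text
t: 9.27
position: [0.4002, 0.1017, 0.2369]
orientation: [-1.562, 1.538, 1.626]
wrist_force: [-0.3, 0.2, -0.8]
gripper_width: 0.994
[ 0.046  0.07  -0.525  0.976  0.033  3.141]
t 9.27 tcp [0.4002 0.1017 0.2369] y-axis yaw -87.33 shift cm [19.62 -3.68 -4.29] w 0.994 tilt [-0.002  0.033 -0.999] F [-0.3  0.2 -0.8] turn ax 2.67
```

```bash

python3 -m jog '[[[0,0,0],[-7.1,0,0],8.5],[[0,0,0],[-7.1,0,0],8.5],[[0,0,0],[-7.1,0,0],8.5],[[0,0,0],[-7.1,0,0],8.5],[[0,0,0],[-7.1,0,0],8.5],[[0,0,0],[-7.1,0,0],8.5],[[0,0,0],[-7.1,0,0],8.5],[[0,0,0],[-7.1,0,0],8.5],[[0,0,0],[-7.1,0,0],8.5],[[0,0,0],[-7.1,0,0],8.5],[[0,0,0],[-7.1,0,0],8.5],[[0,0,0],[-7.1,0,0],8.5]]'
python3 -m jog '[[[0,0,0],[-7.1,0,0],8.5],[[0,0,0],[-7.1,0,0],8.5],[[0,0,0],[-7.1,0,0],8.5],[[0,0,0],[-7.1,0,0],8.5],[[0,0,0],[-7.1,0,0],8.5],[[0,0,0],[-7.1,0,0],8.5],[[0,0,0],[-7.1,0,0],8.5],[[0,0,0],[-7.1,0,0],8.5],[[0,0,0],[-7.1,0,0],8.5],[[0,0,0],[-7.1,0,0],8.5],[[0,0,0],[-7.1,0,0],8.5],[[0,0,0],[-7.1,0,0],8.5]]'
python3 -m jog '[[[0,0,0],[-7,0,0],8.5],[[0,0,0],[0,0,0],8.5],[[0,0,0],[0,0,0],8.5]]'
cat >> h.py <<'E'
def level(yaw):
    "rotation vector (tool axes, deg) to point straight down with tool y at yaw"
    Rm=R.from_euler('xyz',arm.get_obs()['orientation']); a=np.radians(yaw)
    y=np.array([np.cos(a),np.sin(a),0]); x=np.array([0,0,-1.])
    T=R.from_matrix(np.c_[x,y,np.cross(x,y)]); print('level rotvec',np.degrees((Rm.inv()*T).as_rotvec()).round(2))
E
python3 - <<'E'
from h import *
o=arm.get_obs(); print(np.round(o['qpos'],3)); to(.441,.147,.042); level(90)
E
```

```text
t: 10.27
position: [0.4001, 0.1017, 0.2369]
orientation: [-3.046, 1.538, 1.635]
wrist_force: [-0.3, -0.4, -0.6]
gripper_width: 0.996
t: 11.27
position: [0.4001, 0.1017, 0.2368]
orientation: [1.751, 1.538, 1.636]
wrist_force: [-0.2, -0.3, -0.1]
gripper_width: 0.993
t: 11.52
position: [0.3998, 0.1018, 0.2369]
orientation: [1.638, 1.538, 1.636]
wrist_force: [-0.5, -0.5, 0.2]
gripper_width: 0.995
[ 0.046  0.069 -0.526  0.977  0.033  0.047]
t 11.52 tcp [0.3998 0.1018 0.2369] y-axis yaw 89.9 shift cm [19.62  3.88  4.15] w 0.995 tilt [-0.002  0.033 -0.999] F [-0.5 -0.5  0.2] 
level rotvec [-0.1  -0.13 -1.9 ]
```

```bash

python3 -m jog '[[[0,2.5,2.2],[0,0,-1.9],8.5],[[0,2,2],[0,0,0],8.5],[[0,0,0],[0,0,0],8.5],[[0,0,0],[0,0,0],8.5]]'
python3 - <<'E'
from h import *
c=cam('wrist'); h=cv2.cvtColor(c['image'],cv2.COLOR_RGB2HSV)
m=cv2.inRange(h,(45,80,60),(85,255,255)); r=rect(m>0); print(r, ray(c,*r[0],.095).round(4))
to(.442,.147,.042); level(90)
E
```

```text
t: 11.85
position: [0.442, 0.1477, 0.2375]
orientation: [-3.065, 1.569, -3.064]
wrist_force: [-0.8, 0.0, 0.4]
gripper_width: 0.995
((318.0, 222.0), (46.0, 42.0), 90.0) [0.442  0.1488 0.095 ]
t 11.9 tcp [0.441  0.1471 0.2374] y-axis yaw 90.04 shift cm [19.54 -0.    0.16] w 0.997 tilt [-0.003 -0.    -1.   ] F [0.6 0.1 0.6] 
level rotvec [ 0.04 -0.18  0.02]
```

```bash

python3 -m jog '[[[4,0.1,0.1],[0,0,0],8.5],[[4,0,0],[0,0,0],8.5],[[4,0,0],[0,0,0],8.5],[[3,0,0],[0,0,0],8.5],[[2.5,0,0],[0,0,0],8.5],[[2,0,0],[0,0,0],8.5],[[0,0,0],[0,0,0],8.5],[[0,0,0],[0,0,0],8.5]]'
python3 -m jog '[[[0,0,0],[0,0,0],6],[[0,0,0],[0,0,0],5],[[0,0,0],[0,0,0],4.6],[[0,0,0],[0,0,0],4.2],[[0,0,0],[0,0,0],3],[[0,0,0],[0,0,0],3],[[0,0,0],[0,0,0],3],[[0,0,0],[0,0,0],3]]' 40
python3 -m jog '[[[-1,0,0],[0,0,0],3],[[-3,0,0],[0,0,0],3],[[-4,0,0],[0,0,0],3],[[-4,0,0],[0,0,0],3],[[0,-0.7,1.9],[0,0,0],3],[[0,-1.4,3.2],[0,0,0],3],[[0,-1.4,3.2],[0,0,0],3],[[0,-1.4,3.2],[0,0,0],3],[[0,-1.4,3.2],[0,0,0],3],[[0,-1.4,3.2],[0,0,0],3],[[0,0,0],[0,0,0],3],[[0,0,0],[0,0,0],3]]'
python3 - <<'E'
from h import *
to(.6205,.07,.045); level(90); c=cam('wrist','w6.png'); t=cam('top','t6.png')
cv2.imwrite('pics/j6.png',np.hstack([cv2.resize(cv2.imread('pics/w6.png'),(400,300)),cv2.resize(cv2.imread('pics/t6.png')[110:260,220:420],(400,300))]))
E
```

```text
t: 12.57
position: [0.4404, 0.1473, 0.0425]
orientation: [-3.029, 1.566, -3.029]
wrist_force: [0.9, -0.3, 0.1]
gripper_width: 0.998
t: 13.23
position: [0.4429, 0.1483, 0.0444]
orientation: [0.244, 1.57, 0.246]
wrist_force: [-0.5, -0.8, 6.2]
gripper_width: 0.506
t: 14.23
position: [0.6223, 0.0704, 0.1623]
orientation: [3.054, 1.569, 3.054]
wrist_force: [-0.3, 0.9, -1.5]
gripper_width: 0.507
t 14.23 tcp [0.6223 0.0704 0.1623] y-axis yaw 90.01 shift cm [11.73 -0.05 -0.16] w 0.507 tilt [-0.002  0.    -1.   ] F [-0.3  0.9 -1.5] 
level rotvec [ 0.01 -0.09 -0.01]
```

View pics/j6.png

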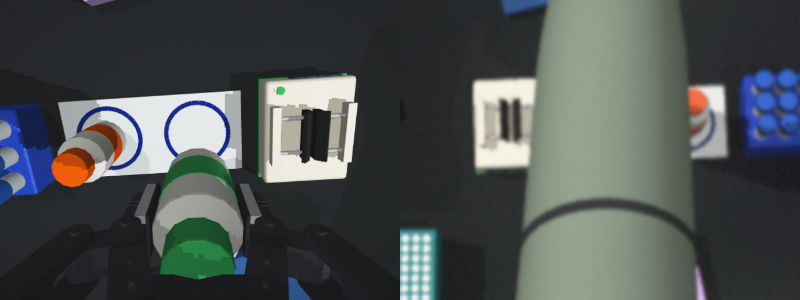

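```bash

python3 -m jog '[[[4,0,-0.1],[0,0,0],3],[[3.5,0,0],[0,0,0],3],[[2,0,0],[0,0,0],3],[[1.2,0,0],[0,0,0],3],[[0.5,0,0],[0,0,0],3],[[0.5,0,0],[0,0,0],3],[[0,0,0],[0,0,0],3],[[0,0,0],[0,0,0],3]]'
python3 -m jog '[[[0,0,0],[0,0,0],4.6],[[0,0,0],[0,0,0],5.2],[[0,0,0],[0,0,0],5.8],[[0,0,0],[0,0,0],6.2],[[0,0,0],[0,0,0],6.2],[[-2,0,0],[0,0,0],6.2],[[-3,0,0],[0,0,0],6.2],[[-4,0,0],[0,0,0],6.2],[[-4,0,0],[0,0,0],6.2],[[-4,0,0],[0,0,0],6.2],[[0,0,0],[0,0,0],8.5],[[0,0,0],[0,0,0],8.5]]'
python3 - <<'E'
from h import *
to(.613,.185,.22); level(90)
c=cam('wrist','w7.png')
for l in ['orange_bottle','green_bottle','reader']: print(l,[(np.round(d['at'],3).tolist(),round(d['conf'],2)) for d in arm.look_for(l,'wrist')])
E
```

```text
t: 15.0
position: [0.6212, 0.0718, 0.0477]
orientation: [0.03, 1.569, 0.033]
wrist_force: [0.5, 0.8, -2.3]
gripper_width: 0.505
t: 16.0
position: [0.6223, 0.0714, 0.2189]
orientation: [0.001, 1.566, 0.003]
wrist_force: [-0.1, 0.4, -1.5]
gripper_width: 0.976
t 16.0 tcp [0.6223 0.0714 0.2189] y-axis yaw 90.11 shift cm [-0.11 11.36 -0.91] w 0.976 tilt [ 0.005  0.    -1.   ] F [-0.1  0.4 -1.5] 
level rotvec [ 0.11  0.27 -0.  ]
orange_bottle [([0.621, -0.026, 0.079], 0.65)]
green_bottle [([0.616, 0.073, 0.079], 0.79)]
reader [([0.607, 0.179, 0.033], 0.82)]
```

View pics/w7.png

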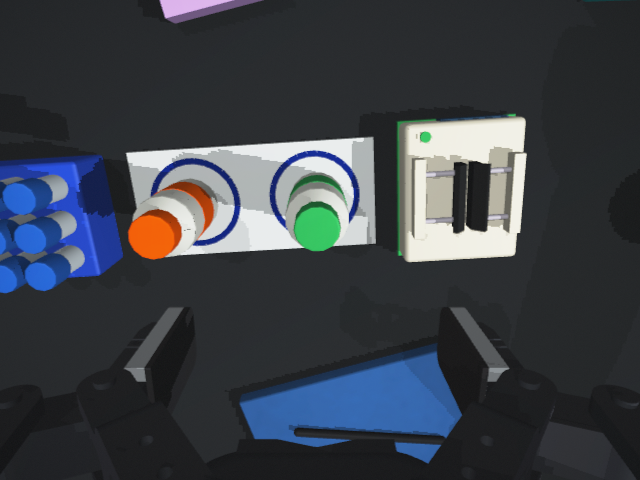

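```bash
python3 - <<'E'
from h import *
c=cam('wrist')
P=[ray(c,u,v,.03)[:2] for u,v in [(404,121),(524,118),(516,255),(408,262)]]
print(np.round(P,4),np.mean(P,0).round(4))
g=cv2.cvtColor(c['image'],cv2.COLOR_RGB2GRAY)
k=np.zeros((480,640),bool); k[155:240,445:500]=g[155:240,445:500]<60
n,la,st,ce=cv2.connectedComponentsWithStats(k.astype(np.uint8))
for i in range(1,n):
    if st[i,4]>100: print(st[i],ce[i],ray(c,*ce[i],.045).round(4))
cv2.imwrite('pics/clip.png',cv2.resize(c['image'][100:280,380:560,::-1],None,fx=3.3,fy=3.3,interpolation=cv2.INTER_CUBIC))
u=np.array([-.0638,.998]); print('predicted',(np.array([.6237,.0202])+.165*u).round(4), 'cam',(-cv2.Rodrigues(np.array(c['rvec'],float))[0].T@np.array(c['tvec']).ravel()).round(3))
q=proj(c,[[.6132,.1848,z] for z in (.03,.049)]); print(q)
E
```

```text
[[0.5541 0.1348]
 [0.5519 0.2213]
 [0.6566 0.2296]
 [0.6626 0.1445]] [0.6063 0.1826]
[ 468  169   24   71 1451] [479.28187457 203.33356306] [0.6116 0.1901 0.045 ]
[454 170  14  70 831] [460.31287605 203.93381468] [0.612  0.1763 0.045 ]
predicted [0.6132 0.1849] cam [0.545 0.071 0.349]
[[464.87816591 201.17709941]
 [473.68632429 206.73331137]]
```

View pics/clip.png

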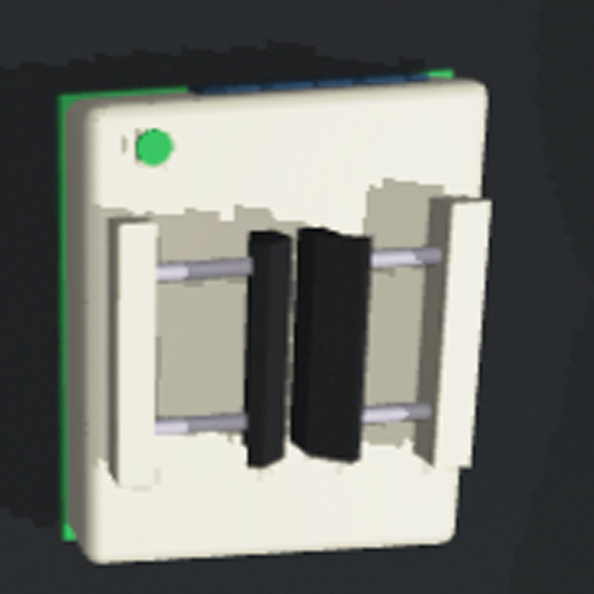

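```bash

python3 -m jog '[[[0,-1.8,-0.8],[-6.6,0,0],5],[[0,-3.6,-1.2],[0,0,0],5],[[0,-3.6,-1.2],[0,0,0],5],[[0,-3.6,-1.2],[0,0,0],5],[[0,-3.6,-1.2],[0,0,0],4],[[0,-3.6,-1.2],[0,0,0],4],[[0,-3.6,-1.2],[0,0,0],4],[[0,-3.6,-1.2],[0,0,0],4],[[0,-3.6,-1.2],[0,0,0],4],[[0,-3.6,-1.2],[0,0,0],4],[[0,-1.6,-1.2],[0,0,0],4],[[0,0,0],[0,0,0],4]]'
python3 - <<'E'
from h import *
to(.426,-.288,.22); level(96.6)
c=cam('wrist','w8.png'); h=cv2.cvtColor(c['image'],cv2.COLOR_RGB2HSV)
m=cv2.inRange(h,(0,150,100),(8,255,255))|cv2.inRange(h,(172,150,100),(180,255,255)); r=rect(m>0); b=cv2.boxPoints(r)
P=np.array([ray(c,*p,.069)[:2] for p in b]); e=P[1]-P[0]; f=P[2]-P[1]; print(r,P.mean(0),np.hypot(*e),np.degrees(np.arctan2(e[1],e[0])),np.hypot(*f),np.degrees(np.arctan2(f[1],f[0])))
E
```

```text
t: 17.25
position: [0.5305, -0.3021, 0.214]
orientation: [2.987, 1.566, 3.099]
wrist_force: [0.3, -0.5, 0.3]
gripper_width: 0.468
t 17.25 tcp [ 0.5305 -0.3021  0.214 ] y-axis yaw 96.38 shift cm [ -0.55   2.56 -10.23] w 0.468 tilt [-0.004  0.    -1.   ] F [ 0.3 -0.5  0.3] 
level rotvec [-0.22 -0.25 -0.04]
((364.0540466308594, 59.00146484375), (13.83278751373291, 106.33955383300781), 1.5481575727462769) [ 0.42628899 -0.284056  ] 0.06043886904183167 -173.76976260381392 0.008188770506356389 94.94444788081739
```

View pics/w8.png

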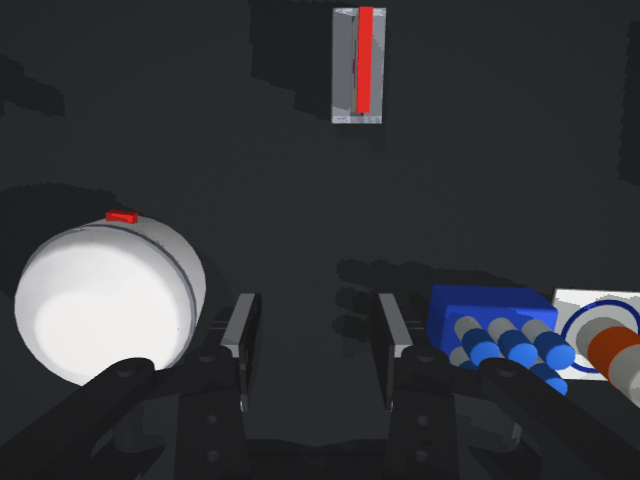

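```bash

python3 -m jog '[[[0,0.9,-3.4],[0,0,0],4],[[0,0.9,-3.4],[0,0,0],4],[[0,1.0,-3.4],[0,0,0],4],[[4,0,0],[0,0,0],4],[[4,0,0],[0,0,0],4],[[0,0,0],[0,0,0],4],[[0,0,0],[0,0,0],4]]'
python3 - <<'E'
from h import *
c=cam('wrist','w9.png'); h=cv2.cvtColor(c['image'],cv2.COLOR_RGB2HSV)
m=cv2.inRange(h,(0,150,100),(8,255,255))|cv2.inRange(h,(172,150,100),(180,255,255)); r=rect(m>0); b=cv2.boxPoints(r)
P=np.array([ray(c,*p,.069)[:2] for p in b]); e=P[1]-P[0]; f=P[2]-P[1]; print(r,P.mean(0),np.hypot(*e),np.degrees(np.arctan2(e[1],e[0])),np.hypot(*f),np.degrees(np.arctan2(f[1],f[0])))
to(*P.mean(0),.04); level(96.4)
E
```

```text
t: 17.88
position: [0.4268, -0.2799, 0.1344]
orientation: [2.397, 1.563, 2.516]
wrist_force: [0.1, -0.3, -0.3]
gripper_width: 0.471
((307.0, 259.0), (114.0, 16.0), 90.0) [ 0.42686144 -0.28410093] 0.007689021898936469 96.67799257007331 0.06060438203412126 6.69554473845299
t 17.93 tcp [ 0.4284 -0.2813  0.1362] y-axis yaw 96.8 shift cm [ 9.62 -0.27 -0.16] w 0.471 tilt [-0.003  0.001 -1.   ] F [ 0.8 -0.6  0.5] 
level rotvec [ 0.4  -0.16 -0.1 ]
```

```bash

python3 -m jog '[[[0,-0.3,-0.1],[0,0,0],4],[[3,0,0],[0,0,0],4],[[3,0,0],[0,0,0],4],[[2,0,0],[0,0,0],4],[[1.5,0,0],[0,0,0],4],[[0,0,0],[0,0,0],4],[[0,0,0],[0,0,0],4],[[0,0,0],[0,0,0],3],[[0,0,0],[0,0,0],2],[[0,0,0],[0,0,0],1.5],[[0,0,0],[0,0,0],1],[[0,0,0],[0,0,0],0.5]]' 40
python3 -m jog '[[[0,0,0],[0,0,0],0],[[0,0,0],[0,0,0],0],[[0,0,0],[0,0,0],0],[[0,0,0],[0,0,0],0]]' 100
python3 - <<'E'
from h import *
to(.4265,-.284,.04); level(96.6)
E
```

```text
t: 18.93
position: [0.4279, -0.2853, 0.0419]
orientation: [1.926, 1.57, 2.043]
wrist_force: [0.9, 2.9, 5.9]
gripper_width: 0.093
t: 19.27
position: [0.4279, -0.2853, 0.042]
orientation: [2.38, 1.57, 2.497]
wrist_force: [-0.3, 2.1, 7.1]
gripper_width: 0.076
t 19.27 tcp [ 0.4279 -0.2853  0.042 ] y-axis yaw 96.72 shift cm [ 0.2   0.15 -0.12] w 0.076 tilt [-0.  0. -1.] F [-0.3  2.1  7.1] 
level rotvec [ 0.12 -0.01 -0.01]
```

```bash

python3 -m jog '[[[-1,0,0],[0,0,0],0],[[-2,0,0],[0,0,0],0],[[-4,0,0],[0,0,0],0],[[-4,0,0],[0,0,0],0],[[-4,0,0],[1,0,0],0],[[0,0,0],[1,0,0],0],[[0,0,0],[1,0,0],0],[[0,1.6,0.5],[0,0,0],0],[[0,3.5,1.65],[0,0,0],0],[[0,3.5,1.65],[0,0,0],0],[[0,3.5,1.65],[0,0,0],0],[[0,3.5,1.65],[0,0,0],0]]'
python3 -m jog '[[[0,3.5,1.65],[0,0,0],0],[[0,3.5,1.65],[0,0,0],0],[[0,3.5,1.65],[0,0,0],0],[[0,3.5,1.65],[0,0,0],0],[[0,3.5,1.65],[0,0,0],0],[[0,3.5,1.65],[0,0,0],0],[[0,3.5,1.65],[0,0,0],0],[[0,3.5,1.65],[0,0,0],0],[[0,2,1.2],[0,0,0],0],[[0,0,0],[0,0,0],0],[[0,0,0],[0,0,0],0]]'
python3 - <<'E'
from h import *
to(.612,.1843,.12); level(93.6); c=cam('wrist','w10.png')
E
```

```text
t: 20.27
position: [0.4875, -0.1234, 0.1895]
orientation: [2.849, 1.567, 2.913]
wrist_force: [0.2, -0.7, 0.3]
gripper_width: 0.082
t: 21.18
position: [0.6116, 0.1844, 0.1886]
orientation: [-3.002, 1.566, -2.936]
wrist_force: [0.5, -0.5, -0.4]
gripper_width: 0.083
t 21.18 tcp [0.6116 0.1844 0.1886] y-axis yaw 93.83 shift cm [ 6.86 -0.01  0.07] w 0.083 tilt [-0.005 -0.001 -1.   ] F [ 0.5 -0.5 -0.4] 
level rotvec [ 0.23 -0.28  0.04]
```

View pics/w10.png

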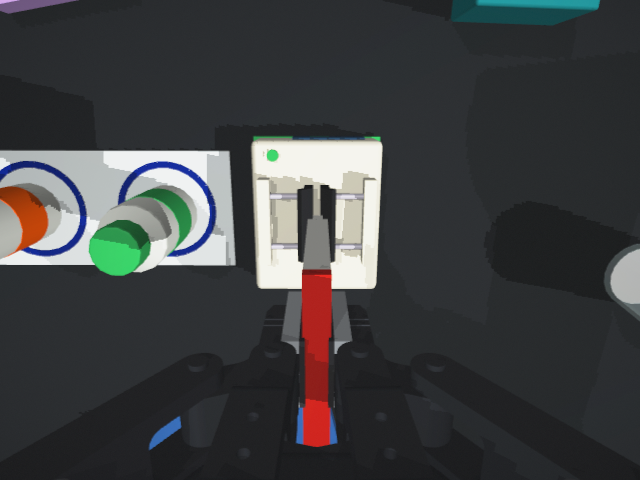

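```bash
python3 - <<'E'
from h import *
c=cam('wrist')
P=[ray(c,u,v,.03)[:2] for u,v in [(252,142),(382,142),(377,288),(257,288)]]
print(np.round(P,4),np.mean(P,0).round(4)); b=np.array(P)
print('yaw',np.degrees(np.arctan2(*( (b[2]+b[3]-b[0]-b[1])[::-1]))), np.degrees(np.arctan2(*((b[1]+b[2]-b[0]-b[3])[::-1])))-90)
# cartridge: red edge front end, z approx TCP+.027
o=arm.get_obs(); z=o['position'][2]+.027
print('red front',ray(c,317,270,z).round(4),'bottom front edge',[ray(c,u,v,z-.065).round(4) for u,v in [(310,219),(324,219)]])
print('gap',[ray(c,u,v,.049).round(4) for u,v in [(317,186),(318,262)]])
E
```

```text
[[0.5624 0.1365]
 [0.5567 0.2242]
 [0.6634 0.2321]
 [0.6692 0.1425]] [0.613  0.1838]
yaw 3.718691208808603 3.6989158393370474
red front [0.5793 0.1815 0.2163] bottom front edge [array([0.5821, 0.1788, 0.1513]), array([0.5817, 0.1846, 0.1513])]
gap [array([0.5861, 0.1821, 0.049 ]), array([0.6387, 0.1862, 0.049 ])]
```

```bash

python3 -m jog '[[[3,0,0.1],[0,0.2,0],0],[[3,0,0],[0,0,0],0],[[2,0,0],[0,0,0],0],[[1.3,0,0],[0,0,0],0],[[0.4,0,0],[0,0,0],0],[[0.4,0,0],[0,0,0],0],[[0.4,0,0],[0,0,0],0],[[0.4,0,0],[0,0,0],0],[[0,0,0],[0,0,0],0]]' 110
python3 -m jog '[[[0.3,0,0],[0,0,0],0],[[0.3,0,0],[0,0,0],0],[[0.3,0,0],[0,0,0],0],[[0.2,0,0],[0,0,0],0],[[0,0,0],[0,0,0],0],[[0,0,0],[0,0,0],0]]'
python3 - <<'E'
from h import *
to(.6127,.184,.068); level(93.7)
E
```

```text
t: 22.03
position: [0.6133, 0.1833, 0.0818]
orientation: [3.107, 1.566, -3.112]
wrist_force: [-0.5, 0.2, -0.8]
gripper_width: 0.08
t: 22.53
position: [0.6142, 0.1838, 0.0713]
orientation: [2.981, 1.568, 3.046]
wrist_force: [1.2, 1.0, 2.0]
gripper_width: 0.077
t 22.53 tcp [0.6142 0.1838 0.0713] y-axis yaw 93.72 shift cm [ 0.33  0.03 -0.15] w 0.077 tilt [-0.003  0.    -1.   ] F [1.2 1.  2. ] 
level rotvec [ 0.02 -0.16 -0.03]
```

```bash
for i in 1 2 3; do python3 -m jog '[[[0.2,0,0],[0,0,0],0],[[0,0,0],[0,0,0],0],[[0,0,0],[0,0,0],0]]' | egrep 'pos|force'; done
```

```text
position: [0.6134, 0.1836, 0.0686]
wrist_force: [2.1, 0.8, 1.0]
position: [0.6134, 0.1837, 0.068]
wrist_force: [-1.3, 0.6, 11.6]
position: [0.6134, 0.1837, 0.068]
wrist_force: [-6.1, -1.4, 22.6]
```

```bash
python3 -m jog '[[[-0.2,0,0],[0,0,0],0],[[-0.2,0,0],[0,0,0],0],[[0,0,0],[0,0,0],0],[[0,0,0],[0,0,0],1.2],[[0,0,0],[0,0,0],2],[[0,0,0],[0,0,0],3],[[0,0,0],[0,0,0],3.5],[[0,0,0],[0,0,0],3.5]]' 40
python3 -m jog '[[[-1,0,0],[0,0,0],3.5],[[-2,0,0],[0,0,0],3.5],[[-4,0,0],[0,0,0],3.5],[[-4,0,0],[0,0,0],3.5],[[-1,0,0],[0,0,0],3.5],[[0,0,0],[0,0,0],3.5],[[0,0,0],[0,0,0],3.5]]'
python3 - <<'E'
from h import *
to(.6127,.184,.19)
c=cam('wrist','w11.png'); s=cam('side','s11.png')
h=cv2.cvtColor(c['image'],cv2.COLOR_RGB2HSV)
m=cv2.inRange(h,(0,150,100),(8,255,255))|cv2.inRange(h,(172,150,100),(180,255,255)); m[:,:240]=0; r=rect(m>0); b=cv2.boxPoints(r); print(r)
for z in (.095,.099,.103):
    P=np.array([ray(c,*p,z)[:2] for p in b]); e=P[1]-P[0]; f=P[2]-P[1]; print(z,P.mean(0).round(4),np.hypot(*e).round(4),np.hypot(*f).round(4),np.degrees(np.arctan2(f[1],f[0])).round(1))
# side: predicted outline
a=np.radians(3.7); ux=np.array([np.cos(a),np.sin(a)]); C=np.array([.613,.184])
q=proj(s,[np.r_[C+k*.03*ux,z] for z in (.03,.095) for k in (-1,1)]); print(q.round(1))
im=s['image'][:,:,::-1].copy(); x,y=q.mean(0).astype(int)
for p in q[2:]: cv2.circle(im,tuple(int(v) for v in p.round()),1,(0,255,0),-1)
A=cv2.resize(im[y-75:y+45,x-80:x+80],(400,300),interpolation=cv2.INTER_NEAREST)
cv2.imwrite('pics/j11.png',np.hstack([cv2.resize(c['image'][:,:,::-1],(400,300)),A]))
E
```

```text
t: 23.95
position: [0.6127, 0.1834, 0.0682]
orientation: [3.139, 1.565, -3.079]
wrist_force: [-0.8, -0.0, 0.4]
gripper_width: 0.41
t: 24.53
position: [0.6142, 0.1837, 0.1899]
orientation: [2.997, 1.568, 3.061]
wrist_force: [-0.7, -0.6, 0.0]
gripper_width: 0.408
t 24.53 tcp [0.6142 0.1837 0.1899] y-axis yaw 93.71 shift cm [-0.01  0.04 -0.15] w 0.408 tilt [-0.003  0.    -1.   ] F [-0.7 -0.6  0. ] 
((317.5, 238.0), (102.0, 15.0), 90.0)
0.095 [0.6119 0.1843] 0.0082 0.0604 4.0
0.099 [0.6106 0.1842] 0.008 0.0593 4.0
0.103 [0.6094 0.1841] 0.0079 0.0583 4.0
[[254.5 248.1]
 [236.8 238.6]
 [251.8 220.1]
 [233.8 211.2]]
```

View pics/j11.png

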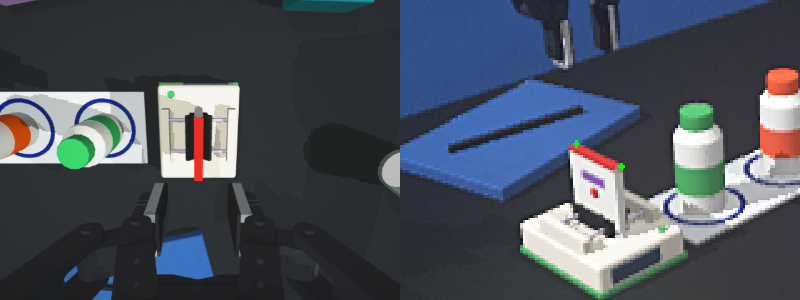

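```bash
python3 -m jog '[[[-0.5,-1.2,-1.2],[0,0,0],5],[[-0.5,-2.6,-2.6],[0,0,0],5],[[0,-2.6,-2.6],[0,0,0],5],[[0,-2.6,-2.6],[0,0,0],5],[[0,-2.6,-2.6],[0,0,0],5],[[0,-2.6,-2.6],[0,0,0],5],[[0,-2.6,-2.6],[0,0,0],5],[[0,-2.6,-2.6],[0,0,0],5],[[0,-1,-1],[-4.5,0,0],5],[[0,0,0],[-4.5,0,0],5],[[0,0,0],[0,0,0],5],[[0,0,0],[0,0,0],5]]'
cat >> h.py <<'E'
def sil(c,l,n,z,k=0):
    d=arm.silhouettes(l,n)[k]; P=np.array([ray(c,*p,z)[:2] for p in cv2.boxPoints(rect(d['pixels']))]); e=P[1]-P[0]; f=P[2]-P[1]
    print(l,d['conf'],P.mean(0).round(4),np.hypot(*e).round(4),np.degrees(np.arctan2(e[1],e[0])).round(1),np.hypot(*f).round(4),np.degrees(np.arctan2(f[1],f[0])).round(1))
E
python3 - <<'E'
from h import *
to(.421,-.012,.19); level(103)
c=cam('wrist','w12.png'); sil(c,'lid','wrist',.021)
E
```

```text
t: 25.63
position: [0.4227, -0.0332, 0.1987]
orientation: [2.859, 1.564, 3.079]
wrist_force: [-1.0, 1.1, 0.4]
gripper_width: 0.585
t 25.63 tcp [ 0.4227 -0.0332  0.1987] y-axis yaw 102.57 shift cm [0.88 2.1  0.3 ] w 0.585 tilt [-0.007  0.    -1.   ] F [-1.   1.1  0.4] 
level rotvec [-0.43 -0.39 -0.11]
lid 0.75 [ 0.4217 -0.0061] 0.0848 103.1 0.1192 16.6
```

View pics/w12.png

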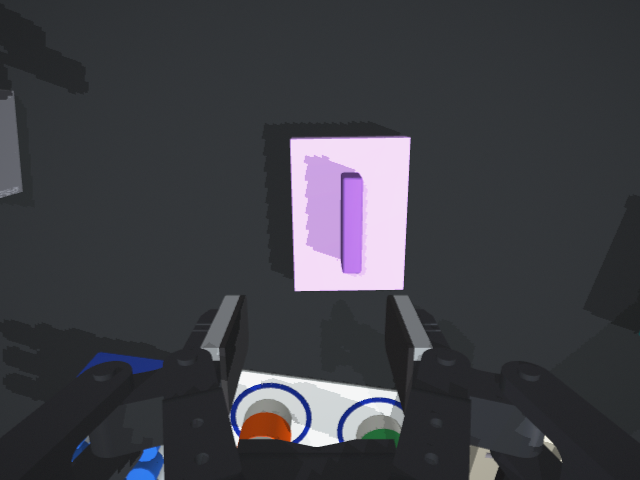

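```bash
python3 - <<'E'
from h import *
c=cam('wrist')
for z,Q in [(.021,[(291,139),(409,137),(404,289),(295,291)]),(.047,[(342.5,178),(362.5,177),(361,272),(344,271)])]:
    b=np.array([ray(c,u,v,z)[:2] for u,v in Q]); lx=(b[2]+b[3]-b[0]-b[1])/2; ly=(b[1]+b[2]-b[0]-b[3])/2
    print(b.mean(0).round(4),'len',np.hypot(*lx).round(4),np.degrees(np.arctan2(lx[1],lx[0])).round(2),'wid',np.hypot(*ly).round(4),np.degrees(np.arctan2(ly[1],ly[0])).round(2))
to(.424,-.0085,.032)
E
```

```text
[ 0.4233 -0.0063] len 0.1185 13.7 wid 0.0858 103.63
[ 0.4225 -0.0065] len 0.0681 14.0 wid 0.0129 102.37
t 25.78 tcp [ 0.4234 -0.0328  0.1991] y-axis yaw 102.7 shift cm [16.71  2.33  0.7 ] w 0.586 tilt [-0.006  0.    -1.   ] F [ 0.3 -0.3  0. ]
```

```bash
python3 -m jog '[[[0,2.55,0.55],[-1.1,-0.3,0],5],[[4,0,0],[0,0,0],5],[[4,0,0],[0,0,0],5],[[4,0,0],[0,0,0],5],[[2.6,0,0],[0,0,0],5],[[1.2,0,0],[0,0,0],5],[[0.8,0,0],[0,0,0],5],[[0,0,0],[0,0,0],5],[[0,0,0],[0,0,0],5]]'
python3 -m jog '[[[0,0,0],[0,0,0],3],[[0,0,0],[0,0,0],2],[[0,0,0],[0,0,0],1.6],[[0,0,0],[0,0,0],1.2],[[0,0,0],[0,0,0],0.5],[[0,0,0],[0,0,0],0.5],[[0,0,0],[0,0,0],0.5],[[0,0,0],[0,0,0],0.5]]' 60
python3 - <<'E'
from h import *
to(.423,-.0064,.033); level(103.7)
E
```

```text
t: 26.53
position: [0.4234, -0.0067, 0.0337]
orientation: [1.687, 1.57, 1.929]
wrist_force: [0.7, 0.1, 1.0]
gripper_width: 0.587
t: 27.2
position: [0.4241, -0.0071, 0.0348]
orientation: [0.078, 1.569, 0.319]
wrist_force: [-0.8, -0.7, 5.7]
gripper_width: 0.149
t 27.2 tcp [ 0.4241 -0.0071  0.0348] y-axis yaw 103.79 shift cm [ 0.18  0.1  -0.09] w 0.149 tilt [ 0.002  0.001 -1.   ] F [-0.8 -0.7  5.7] 
level rotvec [ 0.09  0.13 -0.01]
```

```bash
python3 -m jog '[[[-1,0,0],[0,0,0],0.5],[[-3,0,0],[0,0,0],0.5],[[-4,0,0],[0,0,0],0.5],[[-4,0,0],[4,0,0],0.5],[[-3,0,0],[4,0,0],0.5],[[0,0,0],[3.7,0,0],0.5],[[0,2,0],[0,0,0],0.5],[[0,3.5,0.2],[0,0,0],0.5],[[0,3.5,0.2],[0,0,0],0.5],[[0,3.5,0.2],[0,0,0],0.5],[[0,3.5,0.2],[0,0,0],0.5],[[0,2,0],[0,0,0],0.5]]'
python3 -m jog '[[[0,0,0],[0,0,0],0.5],[[0,0,0],[0,0,0],0.5]]'
python3 - <<'E'
from h import *
to(.42,.298,.2); level(92)
c=cam('wrist','w13.png'); np.savez('w13.npz',**{k:np.array(c[k]) for k in ('camera_matrix','rvec','tvec')})
E
```

```text
t: 28.2
position: [0.4245, 0.176, 0.1845]
orientation: [1.005, 1.568, 1.045]
wrist_force: [-0.3, -0.0, -0.7]
gripper_width: 0.143
t: 28.37
position: [0.4242, 0.1737, 0.1841]
orientation: [1.099, 1.57, 1.138]
wrist_force: [-0.2, 0.2, -0.8]
gripper_width: 0.15
t 28.37 tcp [0.4242 0.1737 0.1841] y-axis yaw 92.25 shift cm [-1.58 12.44  0.07] w 0.15 tilt [ 0.     0.001 -1.   ] F [-0.2  0.2 -0.8] 
level rotvec [ 0.25  0.02 -0.04]
```

View pics/w13.png

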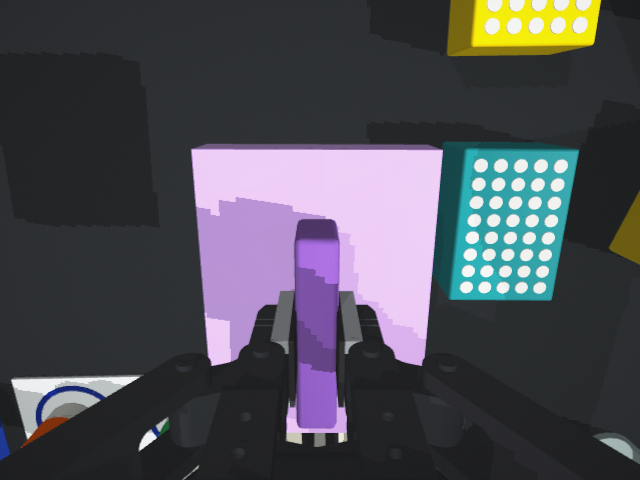

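```bash
python3 - <<'E'
from h import *
c=dict(np.load('w13.npz'))
b=np.array([ray(c,u,v,.05)[:2] for u,v in [(465,149),(578,150),(552,299),(451.5,299)]]); lx=(b[2]+b[3]-b[0]-b[1])/2; ly=(b[1]+b[2]-b[0]-b[3])/2
print(b.mean(0).round(4),'len',np.hypot(*lx).round(4),np.degrees(np.arctan2(lx[1],lx[0])).round(2),'wid',np.hypot(*ly).round(4),np.degrees(np.arctan2(ly[1],ly[0])).round(2))
h=cv2.cvtColor(cv2.imread('pics/w13.png'),cv2.COLOR_BGR2HSV); m=cv2.inRange(h,(0,0,150),(180,90,255)); m[:,:455]=0; m[:,575:]=0; m[:155]=0; m[300:]=0
n,la,st,ce=cv2.connectedComponentsWithStats(m); C=[ce[i] for i in range(1,n) if st[i,4]>60]
W=np.array([ray(c,*p,.051)[:2] for p in C]); print(len(C),W.mean(0).round(4)); r=cv2.minAreaRect((W*1000).astype(np.float32)); print('dots',r)
zt=.1841-.0348+.021
f=np.array([ray(c,u,v,zt)[:2] for u,v in [(192,149.5),(441,150)]]); print('lid front',f.round(4),np.hypot(*(f[1]-f[0])).round(4),np.degrees(np.arctan2(*(f[1]-f[0])[::-1])).round(2), 'center',(f.mean(0)+.059*np.array([np.cos(np.radians(2)),np.sin(np.radians(2))])).round(4))
E
```

```text
[0.4218 0.3018] len 0.1019 2.51 wid 0.07 91.94
40 [0.4219 0.3014]
dots ((421.9491271972656, 301.36322021484375), (82.75038146972656, 50.121280670166016), 1.7239397764205933)
lid front [[0.3655 0.1287]
 [0.3624 0.2144]] 0.0857 92.08 center [0.423  0.1736]
```

```bash
python3 -m jog '[[[0,1.5,0],[0.2,0,0],0.5],[[0,3,0.1],[0,0,0],0.5],[[0,3,0.1],[0,0,0],0.5],[[0,3,0.1],[0,0,0],0.5],[[0,2.2,0.1],[0,0,0],0.5],[[3,0,0],[0,0,0],0.5],[[3,0,0],[0,0,0],0.5],[[2,0,0],[0,0,0],0.5],[[1.2,0,0],[0,0,0],0.5],[[0,0,0],[0,0,0],0.5],[[0,0,0],[0,0,0],0.5]]'
python3 - <<'E'
from h import *
to(.423,.3013,.067); level(92)
c=cam('wrist','w14.png'); t=cam('top','t14.png')
cv2.imwrite('pics/j14.png',np.hstack([cv2.resize(cv2.imread('pics/w14.png'),(400,300)),cv2.resize(cv2.imread('pics/t14.png')[190:310,150:310],(400,300))]))
E
```

```text
t: 29.33
position: [0.4242, 0.2988, 0.0918]
orientation: [3.046, 1.569, 3.077]
wrist_force: [-0.3, 0.8, -0.6]
gripper_width: 0.146
t 29.33 tcp [0.4242 0.2988 0.0918] y-axis yaw 91.8 shift cm [ 2.48  0.25 -0.11] w 0.146 tilt [-0.001  0.    -1.   ] F [-0.3  0.8 -0.6] 
level rotvec [-0.2  -0.08 -0.01]
```

View pics/j14.png

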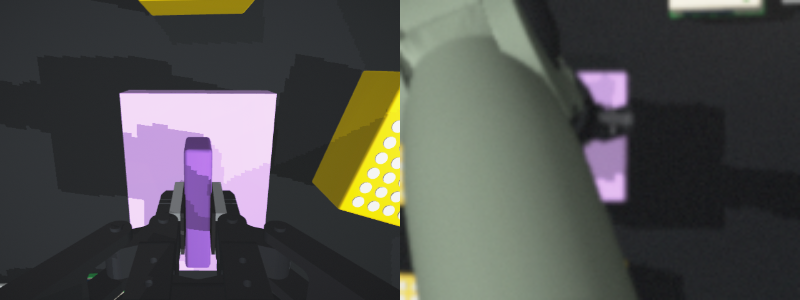

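```bash
for i in 1 2 3 4; do python3 -m jog '[[[0.3,0.03,0],[0,0,0],0.5],[[0.3,0,0],[0,0,0],0.5],[[0,0,0],[0,0,0],0.5]]' | egrep 'pos|force'; done
```

```text
position: [0.4244, 0.3005, 0.0861]
wrist_force: [-0.4, -0.1, -1.0]
position: [0.4238, 0.3007, 0.0794]
wrist_force: [0.5, -0.3, -0.7]
position: [0.4237, 0.301, 0.0733]
wrist_force: [-0.7, -0.4, -1.5]
position: [0.4238, 0.3013, 0.0674]
wrist_force: [0.4, -0.2, -0.9]
```

```bash
for i in 1 2; do python3 -m jog '[[[0.15,0,0],[0,0,0],0.5],[[0,0,0],[0,0,0],0.5],[[0,0,0],[0,0,0],0.5]]' | egrep 'pos|force'; done
```

```text
position: [0.4242, 0.3015, 0.0668]
wrist_force: [-1.9, -0.8, 3.4]
position: [0.4242, 0.3015, 0.0668]
wrist_force: [-6.2, -3.8, 18.5]
```

```bash
python3 -m jog '[[[-0.2,0,0],[0,0,0],0.5],[[0,0,0],[0,0,0],0.5],[[0,0,0],[0,0,0],1.8],[[0,0,0],[0,0,0],2.5],[[0,0,0],[0,0,0],3.5],[[0,0,0],[0,0,0],4.5],[[0,0,0],[0,0,0],4.5],[[-1,0,0],[0,0,0],4.5],[[-3,0,0],[0,0,0],4.5],[[-4,0,0],[0,0,0],4.5],[[-4,0,0],[0,0,0],4.5],[[-2,0,0],[0,0,0],4.5]]'
python3 -m jog '[[[0,-2,-1],[0,0,0],4.5],[[0,-4,-1],[0,0,0],4.5],[[0,-4,-1],[0,0,0],4.5],[[0,-4,-1],[0,0,0],4.5],[[0,-4,0],[0,0,0],4.5],[[0,-4,0],[0,0,0],4.5],[[0,-4,0],[0,0,0],4.5],[[0,-4,0],[0,0,0],4.5],[[0,-4,0],[0,0,0],4.5],[[0,-2,0],[0,0,0],4.5],[[0,0,0],[0,0,0],4.5],[[0,0,0],[0,0,0],4.5]]'
python3 - <<'E'
from h import *
to(.42,.3,.2)
s=cam('side','s15.png'); t=cam('top','t15.png')
for l in ['lid','green_bottle','orange_bottle','cartridge','beaker']: print(l,[(np.round(d['at'],3).tolist(),round(d['conf'],2)) for d in arm.look_for(l,'top')])
sil(t,'lid','top',.053)
a=np.radians(2); ux=np.array([np.cos(a),np.sin(a)]); uy=np.array([-ux[1],ux[0]]); C=np.array([.422,.3014]); B=np.array([np.r_[C+i*.059*ux+j*.043*uy,.053] for i,j in ((1,1),(1,-1),(-1,-1),(-1,1))])
def draw(c):
    im=c['image'][:,:,::-1].copy(); cv2.polylines(im,[proj(c,B).round().astype(int)],True,(0,255,0),1); return im
cv2.imwrite('pics/j15.png',np.hstack([cv2.resize(draw(s)[170:350,80:400],(400,300)),cv2.resize(draw(t)[130:290,180:393],(400,300))]))
E
```

```text
t: 31.93
position: [0.4257, 0.3022, 0.2123]
orientation: [0.601, 1.564, 0.634]
wrist_force: [0.9, 1.3, -0.6]
gripper_width: 0.531
t: 32.93
position: [0.3962, -0.0608, 0.2072]
orientation: [1.159, 1.569, 1.189]
wrist_force: [-0.8, 0.2, 0.2]
gripper_width: 0.527
t 32.93 tcp [ 0.3962 -0.0608  0.2072] y-axis yaw 91.74 shift cm [ 0.76 35.99  3.48] w 0.527 tilt [ 0.     0.001 -1.   ] F [-0.8  0.2  0.2] 
lid [([0.421, 0.296, 0.053], 0.96)]
green_bottle [([0.608, 0.071, 0.078], 0.73), ([0.616, -0.025, 0.077], 0.23)]
orange_bottle [([0.616, -0.025, 0.079], 0.86)]
cartridge [([0.604, 0.185, 0.097], 0.42)]
beaker [([0.655, 0.454, 0.048], 0.77), ([0.611, 0.073, 0.078], 0.42), ([0.615, -0.026, 0.079], 0.29)]Traceback (most recent call last):
  File "<stdin>", line 5, in <module>
  File "h.py", line 31, in sil
    d=arm.silhouettes(l,n)[k]; P=np.array([ray(c,*p,z)[:2] for p in cv2.boxPoints(rect(d['pixels']))]); e=P[1]-P[0]; f=P[2]-P[1]
      ~~~~~~~~~~~~~~~~~~~~^^^
IndexError: list index out of range
```

```bash
python3 - <<'E'
from h import *
s=cam('side'); t=cam('top')
a=np.radians(2); ux=np.array([np.cos(a),np.sin(a)]); uy=np.array([-ux[1],ux[0]]); C=np.array([.422,.3014]); B=np.array([np.r_[C+i*.059*ux+j*.043*uy,.053] for i,j in ((1,1),(1,-1),(-1,-1),(-1,1))])
def draw(c):
    im=c['image'][:,:,::-1].copy(); cv2.polylines(im,[proj(c,B).round().astype(int)],True,(0,255,0),1); return im
cv2.imwrite('pics/j15.png',np.hstack([cv2.resize(draw(s)[170:350,80:320],(400,300)),cv2.resize(draw(t)[130:290,180:393],(400,300))]))
E
python3 - <<'E'
from h import *
a=np.radians(2); ux=np.array([np.cos(a),np.sin(a)]); uy=np.array([-ux[1],ux[0]]); C=np.array([.422,.3014])
P=np.array([np.r_[C+i*.059*ux+j*.043*uy,z] for z in (.053,.032) for i,j in ((1,1),(1,-1),(-1,-1),(-1,1))]+[np.r_[C+i*.035*ux+j*.007*uy,.079] for i,j in ((1,1),(1,-1),(-1,-1),(-1,1))])
for n in ('side','top'):
    c=cam(n); h=cv2.cvtColor(c['image'],cv2.COLOR_RGB2HSV); m=cv2.inRange(h,(125,40,50),(155,255,255))
    q=proj(c,P); k=np.zeros_like(m); cv2.fillConvexPoly(k,cv2.convexHull(q[:8].round().astype(np.int32)),255); cv2.fillConvexPoly(k,cv2.convexHull(np.r_[q[8:]].round().astype(np.int32)),255)
    y,x=np.nonzero(m); Y,X=np.nonzero(k); print(n,'seen',x.min(),x.max(),y.min(),y.max(),len(x),'pred',X.min(),X.max(),Y.min(),Y.max(),'IoU',(m&k>0).sum()/((m|k)>0).sum())
    print([(l,np.round(arm.look_for(l,n)[0]['at'],3).tolist()) for l in ('orange_bottle','green_bottle','beaker') if arm.look_for(l,n)])
o=arm.get_obs(); print(o['t'])
E
```

```text
side seen 162 471 166 387 3113 pred 210 292 272 331 IoU 0.8592980295566502
[('orange_bottle', [0.615, -0.017, 0.052]), ('green_bottle', [0.607, 0.082, 0.056])]
top seen 202 242 219 272 2124 pred 202 241 222 272 IoU 0.9323308270676691
[('orange_bottle', [0.616, -0.026, 0.078]), ('green_bottle', [0.606, 0.072, 0.075]), ('beaker', [0.656, 0.45, 0.045])]
34.0833
```

```bash
python3 -c "from workcell import arm; print(arm.job_done())"
```

```text
the job is handed in; nothing more can be done
None
```

The bench is set out as asked and the job was handed in at about 34 s, with the gripper open and clear of everything.

- **Bottles:** I placed orange first, in the ring next to the rack, then green in the ring next to the reader. The last pictures I viewed of them show both upright inside their rings. The networks still reported both at the rings, with cap heights that fit standing bottles, just before hand-in.
- **Cartridge:** it is pressed into the clip with the red edge up. The arm stopped at the expected height with about 23 N. After release, its measured length at a top height of 95 mm (60.4 mm) matches a fully home position, centred within about 1 mm of the clip and at the reader's angle.
- **Lid:** it is on the teal box and came to rest at the expected home height, with about 18 N at the stop. After release, the lilac area overlapped the predicted home outline by 93% in the top camera and 86% in the side camera.
- **Beaker:** the networks place it at about the same spot as at the start.

- **Checks that failed or disagreed:**
  - I had used all 16 picture views, so the lid was only checked by numbers after release.
  - The network found no lid silhouette in one top picture, although its point detector did.
  - The side-camera lilac mask also caught some stray pixels of similar colour elsewhere.
- **Joint limit on the way:** the last joint hit its range limit on the way to the green bottle, so I turned the gripper half a turn and carried on. Nothing was touched.

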